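# Shut off the air to the eyelet press

### The job

Slide the loose metal cover of the grey air box along its guides and over the closed half of the box, right up to the stop bar, by pushing it and never lifting it; then push the handle with the round disc on its end (the eyelet press's valve) fully shut, crosswise to its pipe. Leave the other, straight handle as it is, and do not disturb the things lying around the box.

Things in the scene. Friction and masses are not known exactly. Their poses are not given: they have to be found in the camera images.
- supply_box: grey box fixed on the table, 150 mm (x) by 535 mm (y) by 70 mm high. Origin on the table in the middle (in x) of the open bay; its y axis runs along the box. The open bay spans y -150 to +105 mm, x -57 to +57 mm, floor at 6 mm; at y +105 to +375 mm is a closed deck. The cover rests at 70 mm on the bay's walls and then on the deck, between two low guides (x +-66.5 mm, rising to 80 mm); a stop bar at y +367 mm ends the travel. The end at y -160 mm has no guide or stop bar.
- cover: loose aluminium cover, about 0.5 kg, plate 130 mm (x) by 266 mm (y) by 5 mm, lying over the bay and hiding both valves. Origin at the middle of the plate's underside; axes as the box's. On its -y edge stands a flange 110 mm long (x), 5 mm thick, reaching 29 mm above the underside, with its outer face at y -133 mm: push on that face towards +y. Starts with its origin at y -25 to -5 mm in the box's frame; against the stop it is at y +234 mm. Sliding takes some 2 to 6 N.
- marked_handle (a joint): angle (rad) of the valve handle with the round disc: 0 = open, handle along its pipe, pointing to the box's -x; 1.571 = shut, against its stop, pointing to the box's +y. It turns clockwise seen from above, stays where it is left and needs about 3 N at the disc. Starts between 0 and 0.25.
- marked_tip (a point): centre of the round disc (28 mm across, 18 mm tall, axis upright) on the end of the marked handle, 52 mm from the pivot; the handle's bar is 12 mm wide. Disc and bar span heights 44 to 62 mm above the table.
- marked_pivot (a point): pivot of the marked handle, at the handle's mid-height (53 mm). In the box's frame it lies at x +25 mm and y either -90 or +10 mm; the plain handle has the other place.
- plain_tip (a point): point on the plain handle 52 mm from its pivot, at mid-height; a straight square-ended bar 12 mm wide and 18 mm tall, 64 mm long from its pivot, without a disc, also roughly along its pipe (turned 0 to 0.25 rad). Must stay as it is.
- plain_pivot (a point): pivot of the plain handle.
- spool_a: thread spool, 32 mm across and 40 mm tall, standing in front of the air box; origin under its middle. Bystander, leave alone.
- spool_b: thread spool, same size, standing just beyond the end of the air box (its -y side) that the cover starts at; origin under its middle. Bystander, leave alone.
- spool_c: thread spool, same size, standing behind the air box; origin under its middle. Bystander, leave alone.
- scissors: scissors lying flat in front of the box, 185 mm long, 10 mm high; origin under its middle. Bystander, leave alone.
- phone: phone lying flat in front of the box, 75 x 150 x 9 mm; origin under its middle. Bystander, leave alone.
- pin_jar: lidded glass jar behind the box, 56 mm across, 70 mm tall; origin under its middle. Bystander, leave alone.
- mug: mug behind the box, 72 mm across, 85 mm tall, handle on its own +y side; origin under its middle. Bystander, leave alone.

How it is judged:
On the way, in this order (a step that is already met when the one before it is completed fails the run):
1. the cover has been slid aside to its stop (y of cover in the frame of supply_box above 0.213 m and z of cover in the frame of supply_box between 0.065 and 0.076 m and angle between cover's own z axis and vertical below 0.05 rad), for 0.2 s.
2. the handle with the disc has been pushed shut (value of joint marked_handle above 1.43 rad and y of cover in the frame of supply_box above 0.213 m), for 0.2 s.
At the end, for the whole second after the job is handed in: The cover lies flat in its guides within about 20 mm of the stop, at rest; the handle with the disc is within 0.14 rad (8 degrees) of shut; the plain handle's end is within 12 mm of where it was (all of step 2 and z of cover in the frame of supply_box between 0.065 and 0.076 m and angle between cover's own z axis and vertical below 0.05 rad and linear speed of cover below 0.01 m/s and distance of plain_tip from where it was at the start of the episode below 0.012 m); the robot touches nothing.
It fails at once if the cover is lifted or tipped (more than 10 mm up, or 0.12 rad) (z of cover in the frame of supply_box above 0.08 m or angle between cover's own z axis and vertical above 0.12 rad).
It fails at once if the plain handle is moved (its end by more than 12 mm) (distance of plain_tip from where it was at the start of the episode above 0.012 m).
It fails at once if a thing lying around the box is moved or lifted by more than 20 mm, or knocked over (distance of any of spool_a, spool_b, spool_c, scissors, phone, pin_jar, mug from where it was at the start of the episode above 0.02 m or angle between any of spool_a, spool_b, spool_c, scissors, phone, pin_jar, mug's own z axis and vertical above 0.4 rad).
It also fails if it takes over 48 s, if anything falls off the work surface, if the arm or the gripper's body presses on something with over 40 N, if the wrist force passes 120 N, or if a joint passes its speed limit or range.

### The arm

A 7-joint arm with a two-finger parallel gripper is mounted at the origin on the work surface. World frame = base frame: x ahead of the robot, y to its left, z up, the work surface at z = 0. Lengths are in m, angles in rad, forces in N, time in s.
With the tool pointing down it reaches from about 0.4 to 0.85 m from the base axis. Payload 10.4 kg.
Tool frame: the origin (TCP) lies at the very end of the fingers, on their centre line; the grasp point (between the pads) lies 19 mm behind it; z points along the fingers, y is the direction in which the jaws open and shut (so a half turn about z gives the same grasp; the last joint's range is limited). The gripper opens to 87 mm and grips with 3 to 60 N. Pads are 19 mm wide; open, the fingers measure 117 mm over their backs; the gripper's body (75 mm by 190 mm) begins 51 mm behind the grasp point.
Start: joints at [1.167, 0.332, -0.065, 1.46, 0.022, 1.35, -0.088], TCP at [0.232, -0.58, 0.223] pointing down, gripper open.
Joint ranges: [-2.6, 2.6], [-0.5, 2.12], [-1.47, 1.34], [0.16, 2.42], [-1.27, 4.41], [0.06, 2.06], [-2.6, 2.6]. Speed limits (rad/s): [2.22, 2.22, 2.79, 2.79, 3.14, 3.14, 3.14].

### API

Orientations are given as a unit quaternion [x, y, z, w].
In Python, from bench import r, eyes, job gives the robot as it stands. The module is installed in compiled form; this text tells all that it offers.
- The arm moves only by the tool play_rows, never from a script. Its argument "motion" is a list of rows, each a list of 7 numbers: the shift along the tool's x, y, z as a fraction of full scale, then the turn, a rotation vector about the tool's x, y, z as a fraction of full scale, then the opening in per cent of the stroke, from 0 (shut) to 100 (fully open). A call has 1 to 5 rows; each row is the pose to reach, as a shift and turn from the pose commanded when the call began, along the tool's axes at that moment; what a row does not reach only later rows make up. Full scale, the value 1, is 0.2 m for a shift and 90 degrees for a turn. A row lasts 1/8 s, in which the tool goes at most 62.5 mm and 10.7 degrees, less where a joint would pass 70% of its speed; a pose out of reach is approached as far as the arm can. A call with a number of a shift or a turn outside -1 to 1 is refused whole. A call with a gripper value outside its range is refused whole. The fingers move at their own pace and stop on an object; "squeeze" is the grip in N (left out, the last holds). Time passes only in rows, so rows that repeat a pose let the fingers close. It gives the time, the measured TCP pose, the force and the opening at its end, in the units of the state.
- r.read_state(): the state, without advancing time (a new reading comes with each control period).
- eyes.camera(name): name is "side" or "top" or "wrist"; returns a dict with "image" (420x560x3 uint8, red, green, blue), "mtx" (3x3 intrinsics, pixels), "R" (3x3) and "t" (3): a world point X has camera coordinates R X + t. Camera axes: x right, y down, z forward; pixel columns grow to the right and rows downward; lengths in m; the calibration is good to about 2 mm. A picture is of the moment at which its call begins. There is no depth.
- job.close_job(): hands the job in, once; it reports no verdict.
Trained networks look in a picture, given as the dict that the camera call returned (one of the last four; its "shot" number tells which), for a name from the list of things; names that differ only in an ending like _2 or _b are one class to them, and where a whole thing is asked for, a point or a joint stands for the part that bears it (a point fixed in the world has none). Each returns a list of dicts, best first, with "p" (0 to 1); they miss things now and then, are a little off and sometimes report something else, mostly with a low value. They report only what shows in the picture. A call takes as long as a camera call.
- eyes.regions_of(picture, label): "region" (420x560 bool, what is visible of it) and "xy" ([column, row] in pixels, amid what is visible of it).
- eyes.landmark_of(picture, label): "xy" ([column, row] in pixels: a listed point, or the origin of a listed thing).
The state is a dict: "time": time; "joint_positions": joint angles; "joint_vel": joint speeds; "joint_torque": joint torques, N m; "ee_pos": TCP position; "eef_rot": TCP orientation; "ft_force": force on the tool from outside, world axes, zero at the start; "torque": the same for the moment, N m; "width": finger opening in m.
Only numpy, scipy, OpenCV 4.12 (cv2) and the standard library are available. Lean on these libraries where they do the work, as an engineer would, in place of code of your own. Each camera call takes 0.05 s, during which the arm holds its last target. There are 200 camera calls.

## Working session

There is one attempt and no reset: what is moved stays moved. The work goes in short steps, Python scripts to look and compute and a tool call to move; the robot and the scene stay as the last step left them, time stands still between calls to the robot, and variables do not carry over. Pictures are saved under pics/ and viewed, about 8 in all and at most 12, crops included, and the job is handed in when it is done.

Besides the shell and the picture viewer there is one more tool, called after ">>>" as name(argument=value, ...), one argument or row to a line, values as JSON. play_rows: Moves the arm, as the interface text tells. Shift numbers are shares of 0.2 m and turn numbers shares of 90 degrees, none past 1 either way. Its arguments: {"type":"object","properties":{"motion":{"type":"array","items":{"type":"array","items":{"type":"number"}}},"squeeze":{"type":"number"}},"required":["motion"]}

```bash
mkdir -p pics; cat > h.py <<'E'
import numpy as np,cv2
from scipy.spatial.transform import Rotation as Rot
from bench import r,eyes,job
def ray(c,uv):
    d=c["R"].T@(np.linalg.inv(c["mtx"])@[uv[0],uv[1],1.]); return -c["R"].T@c["t"],d
def onz(c,uv,z):
    o,d=ray(c,uv); return o+d*(z-o[2])/d[2]
def proj(c,X):
    p=c["mtx"]@(c["R"]@np.asarray(X)+c["t"]); return p[:2]/p[2]
def tool(dX,s=None):
    s=s or r.read_state(); return Rot.from_quat(s["eef_rot"]).inv().apply(dX)/0.2
E
python3 - <<'E'
from h import *
s=r.read_state();print(s["time"],s["ee_pos"],s["eef_rot"],s["ft_force"],s["width"])
print(Rot.from_quat(s["eef_rot"]).as_matrix().round(3))
ims=[]
for n in["top","side"]:
    c=eyes.camera(n);ims.append(c["image"]);cv2.imwrite(f"pics/{n}0.png",c["image"][:,:,::-1])
    for l,z in[("supply_box",0),("cover",.07),("spool_a",0),("scissors",0),("phone",0),("pin_jar",0),("mug",0)]:
        for d in eyes.landmark_of(c,l)[:3]:
            if d["p"]>.3: print(n,l,round(d["p"],2),np.round(d["xy"]),onz(c,d["xy"],z).round(3))
    if n=="top" :
        for d in eyes.regions_of(c,"cover")[:1]:
            k=cv2.findContours(d["region"].astype("uint8"),0,2)[0];k=max(k,key=cv2.contourArea)
            b=cv2.boxPoints(cv2.minAreaRect(k));print("coverbox",[onz(c,p,.075).round(3)[:2] for p in b])
        for d in eyes.regions_of(c,"supply_box")[:1]:
            k=cv2.findContours(d["region"].astype("uint8"),0,2)[0];k=max(k,key=cv2.contourArea)
            b=cv2.boxPoints(cv2.minAreaRect(k));print("box",[onz(c,p,.075).round(3)[:2] for p in b])
E
```

```text
0.0 [ 0.23214036 -0.57987765  0.22175484] [ 9.81922619e-01  1.89281490e-01 -1.72071962e-04 -6.76960733e-04] [-0.22841612 -0.7337764  -0.72096218] 0.0869471536970961
[[ 0.928  0.372 -0.001]
 [ 0.372 -0.928  0.001]
 [-0.    -0.001 -1.   ]]
top cover 0.75 [268. 222.] [ 0.538 -0.002  0.07 ]
top spool_a 0.59 [382. 240.] [ 0.497 -0.269  0.   ]
top spool_a 0.49 [279. 281.] [ 0.407 -0.023  0.   ]
top spool_a 0.47 [277. 177.] [ 0.658 -0.025  0.   ]
top scissors 0.6 [171. 281.] [0.415 0.23  0.   ]
top phone 0.67 [320. 297.] [ 0.368 -0.117  0.   ]
top pin_jar 0.72 [192. 158.] [0.714 0.183 0.   ]
top pin_jar 0.39 [334. 169.] [ 0.673 -0.166  0.   ]
top mug 0.76 [333. 169.] [ 0.673 -0.162  0.   ]
coverbox [array([0.5  , 0.131]), array([0.633, 0.113]), array([ 0.587, -0.155]), array([ 0.456, -0.131])]
box [array([0.527, 0.384]), array([0.686, 0.369]), array([ 0.596, -0.174]), array([ 0.442, -0.146])]
side cover 0.75 [288. 225.] [ 0.547 -0.006  0.07 ]
side spool_a 0.79 [310. 158.] [ 0.506 -0.279  0.   ]
side spool_a 0.78 [354. 247.] [ 0.411 -0.013  0.   ]
side spool_a 0.74 [236. 236.] [ 0.655 -0.022  0.   ]
side scissors 0.68 [360. 374.] [0.413 0.238 0.   ]
side phone 0.59 [370. 208.] [ 0.369 -0.123  0.   ]
side phone 0.48 [288. 225.] [ 0.548 -0.06  -0.   ]
side pin_jar 0.92 [186. 328.] [0.713 0.183 0.   ]
side mug 0.98 [237. 185.] [ 0.675 -0.17   0.   ]
side mug 0.41 [359. 374.] [0.415 0.238 0.   ]
```

View pics/top0.png

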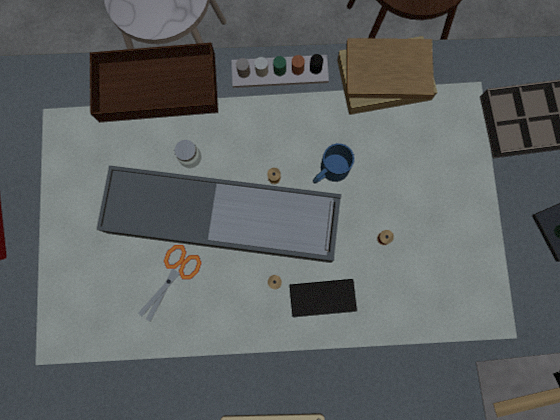

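View pics/side0.png

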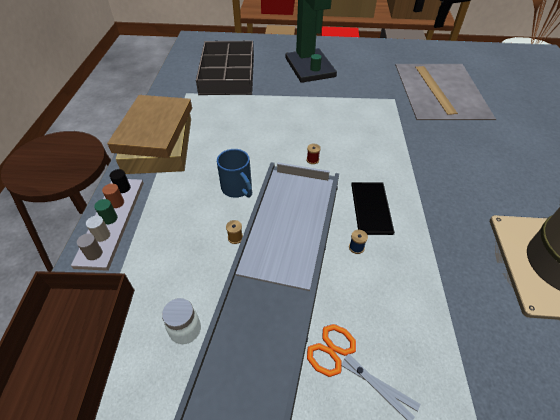

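The top view shows the box running left to right, with the cover over its right half and its flange at about column 330. One spool is beyond that end at (385,237). The side view agrees. The box's y axis is yawed about -9.3°, its origin is near (0.546, 0.006) and the cover is near (0.545, -0.009). I'll approach behind the flange.

>>> play_rows(
  motion=[
    [0.2,-0.13,0,0,0,-0.066,50],
    [0.4,-0.26,0,0,0,-0.132,50],
    [0.6,-0.39,0,0,0,-0.198,50],
    [0.8,-0.52,0,0,0,-0.264,50],
    [1.0,-0.65,0,0,0,-0.327,50],
  ],
)

```text
time: 1.52
ee_pos: [0.3704, -0.3839, 0.2228]
eef_rot: [0.901, 0.434, 0.0, 0.0]
ft_force: [0.8, 0.5, -0.6]
width: 0.0471
```

```bash
cat >> h.py <<'E'
BY=np.array([np.sin(np.radians(9.3)),np.cos(np.radians(9.3)),0]);BX=np.array([BY[1],-BY[0],0]);BO=np.array([.546,.006,0])
def box(x,y,z): return BO+x*BX+y*BY+[0,0,z]
def go(P):
    s=r.read_state();M=Rot.from_quat(s["eef_rot"]);m=M.as_matrix()
    T=Rot.from_matrix(np.c_[BY,BX,[0,0,-1]])
    print("t",s["time"],"p",np.round(s["ee_pos"],4),"F",np.round(s["ft_force"],1),"shift",np.round(tool(P-np.array(s["ee_pos"]),s),3),"turn",np.round((M.inv()*T).as_rotvec()/(np.pi/2),3))
E
python3 -c "
from h import *
go(box(0,-.188,.15))"
```

```text
t 1.525 p [ 0.3704 -0.3839  0.2228] F [ 0.8  0.5 -0.6] shift [ 1.252 -0.07   0.364] turn [ 0.     0.    -0.325]
```

>>> play_rows(
  motion=[
    [0.25,-0.014,0,0,0,-0.08,50],
    [0.5,-0.028,0,0,0,-0.16,50],
    [0.75,-0.042,0,0,0,-0.24,50],
    [1.0,-0.06,0.1,0,0,-0.325,50],
    [1.0,-0.06,0.2,0,0,-0.325,50],
  ],
)

```text
time: 2.15
ee_pos: [0.4879, -0.2174, 0.1825]
eef_rot: [0.76, 0.649, 0.001, 0.0]
ft_force: [-0.0, -1.1, -0.3]
width: 0.0432
```

```bash
python3 -c "
from h import *
go(box(0,-.188,.15))"
```

```text
t 2.15 p [ 0.4879 -0.2174  0.1825] F [-0.  -1.1 -0.3] shift [0.209 0.107 0.163] turn [ 0.001 -0.001  0.003]
```

>>> play_rows(
  motion=[
    [0.1,0.05,0.08,0,0,0.003,50],
    [0.2,0.107,0.16,0,0,0.003,50],
    [0.2,0.107,0.16,0,0,0.003,50],
  ],
)

```text
time: 2.52
ee_pos: [0.5134, -0.1839, 0.1495]
eef_rot: [0.764, 0.645, -0.0, -0.001]
ft_force: [-1.0, -0.2, 0.4]
width: 0.0436
```

```bash
python3 - <<'E'
from h import *
a=eyes.camera("wrist")["image"];b=eyes.camera("side");
im=np.hstack([a,b["image"]]);cv2.imwrite("pics/w1.png",cv2.resize(im,(800,300))[:,:,::-1])
for y in(-.025,-.005): print([proj(b,box(x,y-.133,.099)).round() for x in(-.055,.055)])
go(box(0,-.188,.083))
E
```

```text
[array([331., 167.]), array([280., 159.])]
[array([330., 174.]), array([277., 165.])]
t 2.625 p [ 0.5131 -0.1863  0.1508] F [-0.3 -0.9  0.3] shift [0.036 0.007 0.339] turn [-0.     0.    -0.005]
```

View pics/w1.png

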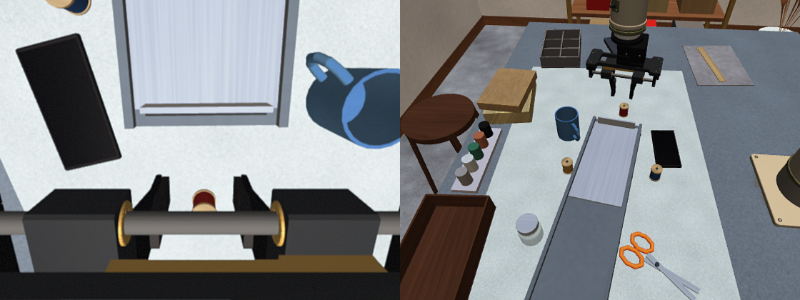

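Wrist view: the two fingers straddle the box axis (fingers about col 205, flange centre about col 206), parallel to the flange and clear of it. Next I descend behind it.

>>> play_rows(
  motion=[
    [0,0,0.17,0,0,0,50],
    [0,0,0.335,0,0,0,50],
    [0,0,0.335,0,0,0,50],
  ],
)

```text
time: 3.0
ee_pos: [0.5115, -0.1866, 0.0823]
eef_rot: [0.765, 0.644, -0.001, -0.001]
ft_force: [0.9, -0.0, 0.6]
width: 0.0434
```

```bash
python3 - <<'E'
from h import *
go(box(0,.09,.083))
E
```

```text
t 3.0 p [ 0.5115 -0.1866  0.0823] F [ 0.9 -0.   0.6] shift [ 1.428e+00  1.000e-03 -3.000e-03] turn [-0.002 -0.    -0.006]
```

>>> play_rows(
  motion=[
    [0.1,0,0,0,0,0,50],
    [0.2,0,0,0,0,0,50],
    [0.3,0,0,0,0,0,50],
    [0.4,0,0,0,0,0,50],
    [0.5,0,0,0,0,0,50],
  ],
)

```text
time: 3.62
ee_pos: [0.5309, -0.0886, 0.0858]
eef_rot: [0.765, 0.644, 0.0, 0.002]
ft_force: [-0.7, -2.7, -0.2]
width: 0.0436
```

```bash
python3 - <<'E'
from h import *
go(box(0,.09,.083))
c=eyes.camera("side")
for d in eyes.landmark_of(c,"cover")[:1]:
    P=onz(c,d["xy"],.07)-BO;print(d["p"],P@BX,P@BY)
E
```

```text
t 3.625 p [ 0.5309 -0.0886  0.0858] F [-0.7 -2.7 -0.2] shift [ 0.929 -0.011  0.012] turn [ 0.002  0.001 -0.006]
0.68 0.00047680496256802957 0.05144180556340338
```

>>> play_rows(
  motion=[
    [0.15,0,0,0,0,0,50],
    [0.3,0,0,0,0,0,50],
    [0.45,0,0,0,0,0,50],
    [0.6,0,0.01,0,0,0,50],
    [0.7,0,0.01,0,0,0,50],
  ],
)

```text
time: 4.35
ee_pos: [0.5548, 0.0492, 0.0831]
eef_rot: [0.765, 0.644, -0.0, 0.001]
ft_force: [-1.9, -5.3, 3.4]
width: 0.0438
```

>>> play_rows(
  motion=[
    [0.06,0,0,0,0,0,50],
    [0.12,0,0,0,0,0,50],
    [0.17,0,0,0,0,0,50],
    [0.17,0,0,0,0,0,50],
  ],
)

```text
time: 4.85
ee_pos: [0.5603, 0.083, 0.0825]
eef_rot: [0.765, 0.644, 0.0, 0.001]
ft_force: [-0.7, -1.0, 2.2]
width: 0.0439
```

```bash
python3 - <<'E'
from h import *
go(box(0,.09,.083))
for n in("side","top"):
  c=eyes.camera(n);cv2.imwrite(f"pics/{n}2.png",c["image"][:,:,::-1])
  for d in eyes.landmark_of(c,"cover")[:1]:
    P=onz(c,d["xy"],.07)-BO;print(d["p"],P@BX,P@BY)
E
```

```text
t 4.85 p [0.5603 0.083  0.0825] F [-0.7 -1.   2.2] shift [ 0.058 -0.009 -0.003] turn [ 0.001  0.    -0.006]
0.76 0.0028249995609153644 0.22374307063042337
0.58 -0.008562256741001459 -0.2709175461882414
```

>>> play_rows(
  motion=[
    [0.02,0,0,0,0,0,50],
    [0.04,0,0,0,0,0,50],
    [0.06,0,0,0,0,0,50],
    [0.06,0,0,0,0,0,50],
  ],
)

```text
time: 5.55
ee_pos: [0.5611, 0.0887, 0.0817]
eef_rot: [0.766, 0.643, -0.004, 0.003]
ft_force: [-8.9, -23.8, 15.7]
width: 0.0433
```

Force rose to 24 N, so the cover is at the stop. I'll back off and lift clear to look into the bay.

>>> play_rows(
  motion=[
    [-0.1,0,0,0,0,0,50],
    [-0.2,0,-0.1,0,0,0,50],
    [-0.4,0,-0.4,0,0,0,30],
    [-0.7,0,-0.7,0,0,0,0],
    [-1.0,0,-0.8,0,0,0,0],
  ],
)

```text
time: 6.18
ee_pos: [0.5329, -0.0747, 0.2301]
eef_rot: [0.764, 0.645, 0.001, 0.001]
ft_force: [1.5, -1.2, -0.5]
width: 0.0212
```

```bash
python3 - <<'E'
from h import *
go(box(0,-.1,.2))
for n in("wrist","side","top"):
  c=eyes.camera(n);cv2.imwrite(f"pics/{n}3.png",c["image"][:,:,::-1])
  for l,z in(("cover",.07),("marked_tip",.053),("marked_pivot",.053),("plain_tip",.053),("plain_pivot",.053)):
   for d in eyes.landmark_of(c,l)[:1]:
    P=onz(c,d["xy"],z)-BO;print(n,l,round(d["p"],2),np.round(d["xy"]),(P@BX).round(4),(P@BY).round(4))
E
python3 -c "
import cv2,numpy as np
cv2.imwrite('pics/c3.png',cv2.resize(np.hstack([cv2.imread('pics/wrist3.png'),cv2.imread('pics/side3.png')]),(800,300)))"
```

```text
t 6.175 p [ 0.5329 -0.0747  0.2301] F [ 1.5 -1.2 -0.5] shift [-0.092 -0.     0.15 ] turn [ 0.002 -0.001 -0.004]
wrist marked_tip 0.79 [254.  77.] -0.0229 0.0133
wrist marked_pivot 0.65 [308.  87.] 0.0256 0.004
wrist plain_tip 0.74 [258. 189.] -0.0213 -0.0893
wrist plain_pivot 0.82 [307. 196.] 0.0261 -0.0968
side cover 0.75 [272. 234.] 0.027 0.0172
side marked_tip 0.57 [298. 244.] -0.0244 0.0169
side marked_pivot 0.79 [271. 236.] 0.0307 0.0086
side plain_tip 0.69 [309. 202.] -0.0241 -0.0942
top cover 0.92 [164. 206.] -0.0022 0.2302
top marked_tip 0.74 [255. 228.] -0.0224 0.017
top marked_pivot 0.57 [264. 207.] 0.0294 0.005
```

View pics/c3.png

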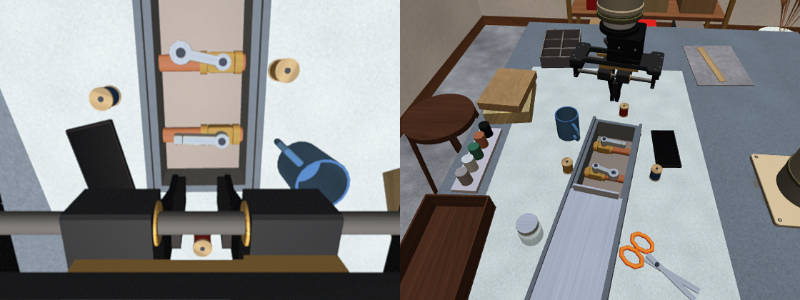

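Wrist view: the bay is open, the disc handle is the far one (pivot near y +10, disc at (254,77) full-size) and the plain bar is nearer at y -90. The cover reads y ≈ 0.230, at the stop. I'll work out waypoints for the push.

```bash
cat >> h.py <<'E'
PV=np.array([.027,.006])
def way(th):
    h=np.array([-np.cos(th),np.sin(th)]);t=np.array([np.sin(th),np.cos(th)])
    d=np.interp(th,[0,.785,1.571],[.0235,.031,.029])
    return PV+.052*h-d*t
E
python3 - <<'E'
from h import *
go(box(-.024,-.024,.12))
p0=np.array([-.024,-.024])
for th in np.arange(.2,1.6,.195): print(round(th,2),way(th).round(4),"rel tool x,y",((way(th)-p0)[::-1]/.2).round(3))
E
```

```text
t 7.075 p [ 0.5323 -0.0748  0.2276] F [ 0.5 -0.1  0.2] shift [ 0.289 -0.12   0.538] turn [ 0.     0.    -0.005]
0.2 [-0.029  -0.0086] rel tool x,y [ 0.077 -0.025]
0.4 [-0.0315  0.0008] rel tool x,y [ 0.124 -0.037]
0.59 [-0.0324  0.0107] rel tool x,y [ 0.174 -0.042]
0.78 [-0.0317  0.0208] rel tool x,y [ 0.224 -0.038]
0.98 [-0.0273  0.0322] rel tool x,y [ 0.281 -0.016]
1.18 [-0.0207  0.0424] rel tool x,y [0.332 0.016]
1.37 [-0.0123  0.0511] rel tool x,y [0.375 0.059]
1.56 [-0.0023  0.0578] rel tool x,y [0.409 0.108]
```

>>> play_rows(
  motion=[
    [0.15,-0.06,0.26,0,0,-0.003,0],
    [0.289,-0.12,0.53,0,0,-0.005,0],
    [0.289,-0.12,0.53,0,0,-0.005,0],
  ],
)

```text
time: 7.45
ee_pos: [0.5154, -0.0114, 0.118]
eef_rot: [0.761, 0.649, -0.002, -0.003]
ft_force: [-0.4, 0.3, 0.9]
width: 0.0004
```

```bash
python3 - <<'E'
from h import *
go(box(-.024,-.026,.049))
c=eyes.camera("wrist")
b=eyes.camera("side")
cv2.imwrite('pics/c4.png',np.hstack([cv2.resize(c["image"][:,130:410],(400,600)),cv2.resize(b["image"][130:330,220:354],(400,600))])[:,:,::-1])
E
```

```text
t 7.45 p [ 0.5154 -0.0114  0.118 ] F [-0.4  0.3  0.9] shift [-0.019  0.019  0.345] turn [-0.004 -0.     0.002]
```

View pics/c4.png

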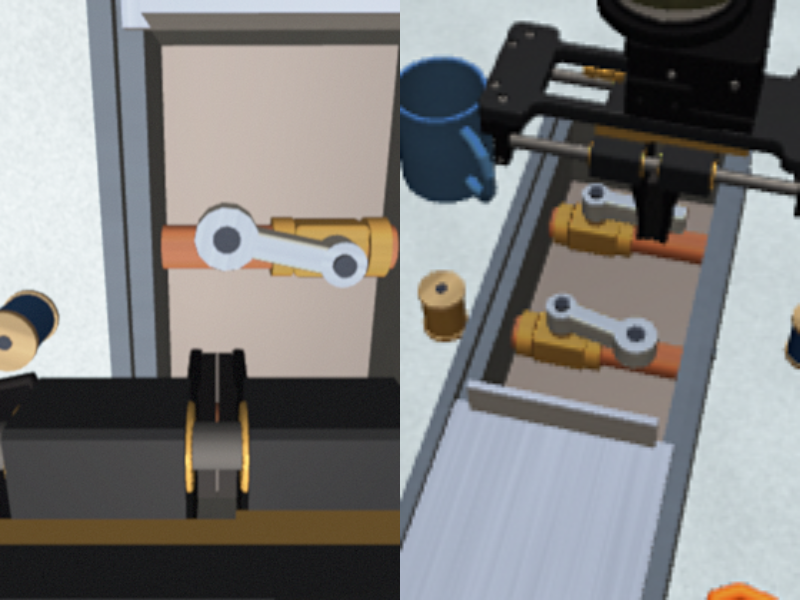

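The closed fingers (col 217) line up with the disc (col 227), and there's free floor on both sides between the two handles. Now descending.

>>> play_rows(
  motion=[
    [-0.019,0.019,0.12,0,0,0,0],
    [-0.019,0.019,0.24,0,0,0,0],
    [-0.019,0.019,0.34,0,0,0,0],
    [-0.019,0.019,0.34,0,0,0,0],
  ],
)

```text
time: 8.05
ee_pos: [0.522, -0.0192, 0.0539]
eef_rot: [0.763, 0.647, -0.0, 0.0]
ft_force: [-0.1, -0.1, -0.0]
width: 0.0004
```

```bash
python3 - <<'E'
from h import *
s=r.read_state();p=np.array(s["ee_pos"]);P=p-BO;print(P@BX,P@BY)
for th in np.arange(.2,1.6,.195): go(box(*way(th),.049))
E
```

```text
-0.019654752210575544 -0.028771922143109585
t 8.05 p [ 0.522  -0.0192  0.0539] F [-0.1 -0.1 -0. ] shift [ 0.101 -0.047  0.024] turn [-0.     0.    -0.001]
t 8.05 p [ 0.522  -0.0192  0.0539] F [-0.1 -0.1 -0. ] shift [ 0.148 -0.059  0.024] turn [-0.     0.    -0.001]
t 8.05 p [ 0.522  -0.0192  0.0539] F [-0.1 -0.1 -0. ] shift [ 0.197 -0.064  0.024] turn [-0.     0.    -0.001]
t 8.05 p [ 0.522  -0.0192  0.0539] F [-0.1 -0.1 -0. ] shift [ 0.248 -0.061  0.024] turn [-0.     0.    -0.001]
t 8.05 p [ 0.522  -0.0192  0.0539] F [-0.1 -0.1 -0. ] shift [ 0.305 -0.039  0.024] turn [-0.     0.    -0.001]
t 8.05 p [ 0.522  -0.0192  0.0539] F [-0.1 -0.1 -0. ] shift [ 0.356 -0.006  0.024] turn [-0.     0.    -0.001]
t 8.05 p [ 0.522  -0.0192  0.0539] F [-0.1 -0.1 -0. ] shift [0.399 0.036 0.024] turn [-0.     0.    -0.001]
t 8.05 p [ 0.522  -0.0192  0.0539] F [-0.1 -0.1 -0. ] shift [0.433 0.086 0.024] turn [-0.     0.    -0.001]
```

>>> play_rows(
  motion=[
    [0.05,-0.045,0.02,0,0,0,0],
    [0.1,-0.047,0.02,0,0,0,0],
    [0.148,-0.059,0.02,0,0,0,0],
    [0.197,-0.064,0.02,0,0,0,0],
    [0.248,-0.061,0.02,0,0,0,0],
  ],
)

```text
time: 8.68
ee_pos: [0.5177, 0.033, 0.05]
eef_rot: [0.762, 0.647, -0.0, 0.0]
ft_force: [-1.1, -3.0, 0.9]
width: 0.0004
```

```bash
python3 - <<'E'
from h import *
for th in np.arange(.785,1.6,.195): go(box(*way(th),.049))
for n in("side","top"):
  c=eyes.camera(n)
  for d in eyes.landmark_of(c,"marked_tip")[:1]:
    P=onz(c,d["xy"],.053)-BO;v=np.array([P@BX,P@BY])-PV;print(n,d["p"],v,np.arctan2(v[1],-v[0]))
E
```

```text
t 8.675 p [0.5177 0.033  0.05  ] F [-1.1 -3.   0.9] shift [-0.006  0.003  0.005] turn [ 0.     0.001 -0.   ]
t 8.675 p [0.5177 0.033  0.05  ] F [-1.1 -3.   0.9] shift [0.051 0.025 0.005] turn [ 0.     0.001 -0.   ]
t 8.675 p [0.5177 0.033  0.05  ] F [-1.1 -3.   0.9] shift [0.102 0.058 0.005] turn [ 0.     0.001 -0.   ]
t 8.675 p [0.5177 0.033  0.05  ] F [-1.1 -3.   0.9] shift [0.145 0.1   0.005] turn [ 0.     0.001 -0.   ]
t 8.675 p [0.5177 0.033  0.05  ] F [-1.1 -3.   0.9] shift [0.179 0.15  0.005] turn [ 0.     0.001 -0.   ]
side 0.84 [-0.03732556  0.03516625] 0.7556200084937285
```

Tracking well: 0.76 rad measured against 0.785 planned. Continuing.

>>> play_rows(
  motion=[
    [0.051,0.025,0,0,0,0,0],
    [0.102,0.058,0,0,0,0,0],
    [0.145,0.1,0,0,0,0,0],
    [0.175,0.145,0,0,0,0,0],
    [0.175,0.15,0,0,0,0,0],
  ],
)

```text
time: 9.5
ee_pos: [0.5538, 0.0636, 0.0495]
eef_rot: [0.762, 0.648, 0.001, -0.0]
ft_force: [-1.5, 2.4, -0.3]
width: 0.0003
```

```bash
python3 - <<'E'
from h import *
go(box(*way(1.571),.049))
for n in("side","top"):
  c=eyes.camera(n)
  cv2.imwrite(f"pics/{n}5.png",c["image"][:,:,::-1])
  for d in eyes.landmark_of(c,"marked_tip")[:1]:
    P=onz(c,d["xy"],.053)-BO;v=np.array([P@BX,P@BY])-PV;print(n,d["p"],v,np.arctan2(v[1],-v[0]))
E
```

```text
t 9.5 p [0.5538 0.0636 0.0495] F [-1.5  2.4 -0.3] shift [-0.001 -0.002  0.003] turn [ 0.    -0.001  0.   ]
side 0.71 [-0.03189671  0.0223183 ] 0.6105282051343542
```

>>> play_rows(
  motion=[
    [0,0.015,0,0,0,0,0],
    [0,0.03,0,0,0,0,0],
    [0,0.03,0,0,0,0,0],
  ],
)

```text
time: 10.07
ee_pos: [0.5587, 0.062, 0.0496]
eef_rot: [0.762, 0.647, 0.0, -0.0]
ft_force: [-2.4, 1.4, 0.2]
width: 0.0003
```

```bash
python3 - <<'E'
from h import *
go(box(*way(1.571),.049))
c=eyes.camera("side");w=eyes.camera("wrist")
cv2.imwrite('pics/c6.png',np.hstack([cv2.resize(w["image"][:,130:410],(400,600)),cv2.resize(c["image"][130:330,220:354],(400,600))])[:,:,::-1])
E
```

```text
t 10.075 p [0.5587 0.062  0.0496] F [-2.4  1.4  0.2] shift [ 0.003 -0.028  0.003] turn [-0. -0.  0.]
```

View pics/c6.png

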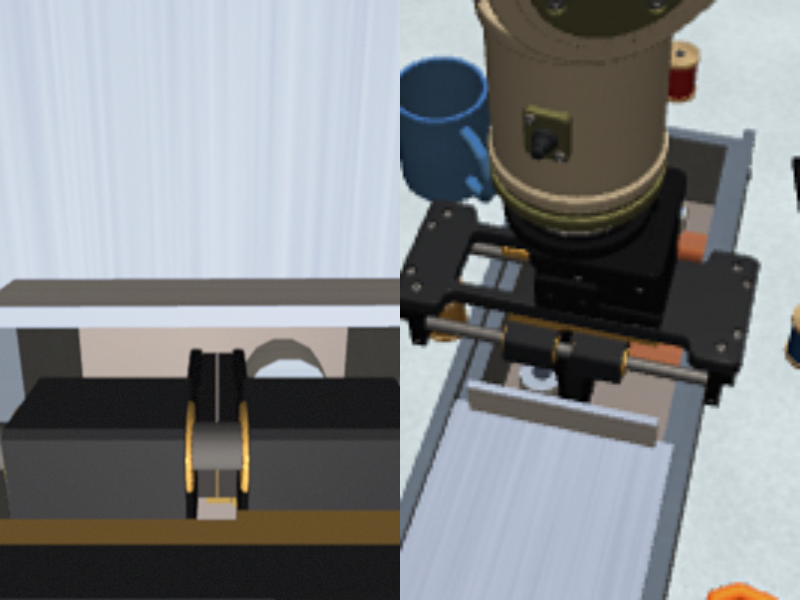

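The disc is nearly in place beside the finger, but the force is only about 3 N, so it isn't at its stop yet. I'll push further to +x.

>>> play_rows(
  motion=[
    [0,0.015,0,0,0,0,0],
    [0,0.03,0,0,0,0,0],
    [0,0.03,0,0,0,0,0],
  ],
)

```text
time: 10.55
ee_pos: [0.5601, 0.0617, 0.049]
eef_rot: [0.762, 0.648, -0.004, -0.003]
ft_force: [-24.8, 4.8, 18.1]
width: 0.0004
```

Stop reached (25 N). Backing away from the handle, then going up.

>>> play_rows(
  motion=[
    [0,-0.06,0,0,0,0,0],
    [0,-0.1,0,0,0,0,0],
    [-0.02,-0.1,-0.3,0,0,0,0],
    [-0.4,-0.1,-0.6,0,0,0,0],
    [-0.9,-0.1,-0.8,0,0,0,0],
  ],
)

```text
time: 11.18
ee_pos: [0.5279, -0.0451, 0.1779]
eef_rot: [0.762, 0.648, 0.001, 0.002]
ft_force: [0.2, -1.7, -0.3]
width: 0.0004
```

>>> play_rows(
  motion=[
    [-0.2,0,-0.1,0,0,0,0],
    [-0.35,0,-0.1,0,0,0,0],
    [-0.35,0,-0.1,0,0,0,0],
  ],
)

```text
time: 11.55
ee_pos: [0.5156, -0.1167, 0.1958]
eef_rot: [0.764, 0.645, -0.0, 0.001]
ft_force: [0.7, 0.6, 0.1]
width: 0.0006
```

```bash
python3 - <<'E'
from h import *
go(box(0,0,.2))
ims=[]
for n in("wrist","side","top"):
  c=eyes.camera(n);ims.append(c["image"])
  for l,z in(("cover",.07),("marked_tip",.053),("marked_pivot",.053),("plain_tip",.053),("plain_pivot",.053)):
   for d in eyes.landmark_of(c,l)[:1]:
    P=onz(c,d["xy"],z)-BO;print(n,l,round(d["p"],2),np.round(d["xy"]),(P@BX).round(4),(P@BY).round(4))
cv2.imwrite('pics/c7.png',cv2.resize(np.hstack(ims[:2]),(800,300))[:,:,::-1])
E
```

```text
t 11.55 p [ 0.5156 -0.1167  0.1958] F [0.7 0.6 0.1] shift [ 0.63   0.047 -0.022] turn [ 0.001  0.001 -0.004]
wrist marked_pivot 0.56 [328.  24.] 0.0265 0.005
wrist plain_tip 0.96 [263. 151.] -0.0245 -0.0919
wrist plain_pivot 0.61 [323. 157.] 0.0259 -0.0969
side cover 0.84 [255. 348.] -0.0011 0.2317
side marked_tip 0.84 [266. 260.] 0.0266 0.0654
side marked_pivot 0.77 [269. 235.] 0.0351 0.0082
side plain_tip 0.9 [310. 202.] -0.0248 -0.0929
side plain_pivot 0.8 [284. 199.] 0.0287 -0.0908
top cover 0.7 [164. 206.] -0.0 0.2299
top marked_tip 0.84 [239. 206.] 0.0249 0.061
top marked_pivot 0.62 [264. 206.] 0.0326 0.0036
```

View pics/c7.png

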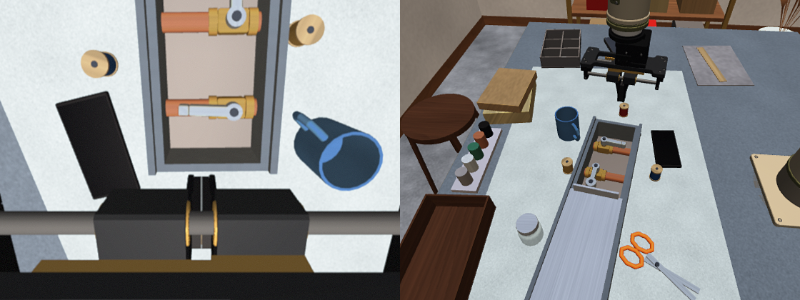

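The disc handle points crosswise to its pipe, with its disc at box (0.026, 0.063). The cover is at y 0.230, the plain bar hasn't moved and the arm is clear.

```bash
python3 -c "
from h import *
job.close_job();print(r.read_state()['time'])"
```

```text
the job is handed in; nothing more can be done
the job is handed in; nothing more can be done
```

I slid the cover to its stop bar and pushed the disc handle shut, then handed the job in. The last move ended at about 11.6 s of the 48 s allowed.

- **Cover:** I pushed it on its flange until the force rose to about 24 N at the stop. The last pictures put it at y ≈ 0.230–0.232 m in the box's frame, where the stop is 0.234 m.
- **Disc handle:** I pushed it around with closed fingers until the force rose to about 25 N at its stop. Its disc now sits at about (0.026, 0.063) m in the box's frame, with its pivot near (0.027, 0.006) m. That is shut to within a few degrees, as far as the pictures can tell.
- **Plain handle:** its end reads within about 4 mm of its first measurement, so I take it as unmoved.
- **Things around the box:** they look undisturbed in the last pictures, which I judged by eye and did not measure again.
- **Robot:** it ended clear of everything, with about 1 N or less on the wrist.

**Disagreements:** some network readings were plainly wrong. The top-view cover reading during the push was impossible, and the side-view disc reading during the last push came while the gripper hid the handle. I ignored both. The final side and top readings of the marked pivot were also up to about 8 mm off in x from the wrist reading.

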